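Unhook a tested module and rack it

TASK

Take the module carrier (the long one with the circuit block) off its hook on the stand: slide it to the upturned end of the peg and lift its hole gently over the tip, never dragging hard against the peg. Then lower it upright into the empty middle slot of the board rack until it stands on the slot's floor, and let go. Leave everything else where it is.

Things in the scene. Friction and masses are not known exactly. Their poses are not given: they have to be found in the camera images.
- stand: Fixed dark steel hook stand: base plate, two uprights and a crossbar 20 mm deep (x), 250 mm long (y), 24 mm high, its middle 180 mm above the table. Origin on the table straight below the crossbar's middle, z up. Two level round steel pegs, 6 mm thick, leave the crossbar at y = -65 and +65 mm and run along the stand's own -x; they do not give under a hand's load
- peg_right (a point): Middle of the crossbar on the axis of the peg at y = -65 mm (axes as the stand's). Each peg's last 20 mm is bent upward, straight, with a round end. The pegs are adjustable and hand-bent: the bend lies 85 to 115 mm out along -x from this point and the last part climbs at 30 to 48 degrees; neither is measured, they must be felt (or seen). The tip ends 101 to 136 mm out
- peg_left (a point): The same for the peg at y = +65 mm; its bend is set separately
- module: The carrier to move, 84 to 168 g: stiff grey plastic plate 4 mm thick, hanging upright across one of the pegs, 48 to 58 mm out from the crossbar's middle. Origin at the middle of its hang hole (14 mm wide in y, 14.5 mm high in z), whose upper edge rests on the peg; x normal to the plate, within 0.08 rad of the stand's x; z up. Below the hole it is 80 mm wide
- tab (a point): Middle of the top edge of the carrier's grip tab, 40 mm above the hole's middle. The plain 4 mm tab, 46 mm wide, reaches from here down to the hole's upper edge, 33 mm below
- foot (a point): Middle of the carrier's bottom edge, 95 mm below the hole's middle. The lowest 33 mm are plain 4 mm plate; above them, up to 22 mm below the hole's middle, sits a green circuit block 66 mm wide, 12 mm thick (18 mm with chips), alike on both faces
- blank: Bystander on the other peg: the same kind of carrier without a circuit block and short, its bottom edge only 50 mm below the origin (the middle of its hole)
- rack: Fixed black plastic board rack, 160 mm (x) by 110 mm (y), 30 mm high, origin at the middle of its underside on the table. Three slots along its y, at x = -50, 0 and +50 mm, each 8 mm wide, 102 mm long and 24 mm deep; the middle one is empty
- slot (a point): Middle of the floor of the rack's empty middle slot, 6 mm above the table, axes as the rack's
- board_near: Bystander: bare green board 6 x 94 x 70 mm standing in the rack's slot at x = -50 mm; origin at the middle of its bottom edge
- board_far: Bystander: the same in the slot at x = +50 mm
- heatsink: Bystander: finned heatsink 70 x 70 x 40 mm on the table, origin at the middle of its underside
- drive: Bystander: hard drive 147 x 101 x 26 mm on the table, origin at the middle of its underside
- psu: Bystander: power supply 150 x 140 x 86 mm on the table, origin at the middle of its underside
- spray: Bystander: spray can, 60 mm in diameter, 170 mm high, origin at the middle of its underside
- screwdriver: Bystander: red-handled screwdriver lying on the table
Things that resemble listed ones, but are neither listed nor needed, are in the scene too. There is more than one size of the module; the job needs the larger.

How it is judged:
By the outcome, as a careful person would: the job done as asked, in the order asked, and still so for the second after the job is handed in, with the robot touching nothing.
It also fails if it takes over 64 s, if anything falls off the work surface, if the arm or the gripper's body presses on something with over 40 N, if the wrist force passes 120 N, or if a joint passes its speed limit or range.

ROBOT

A 7-joint arm with a two-finger parallel gripper is mounted at the origin on the work surface. World frame = base frame: x ahead of the robot, y to its left, z up, the work surface at z = 0. Lengths are in m, angles in rad, forces in N, time in s.
With the tool pointing down it reaches from about 0.4 to 0.875 m from the base axis. Payload 4.4 kg.
Tool frame: the origin (TCP) lies on the centre line of the jaws, within the pads' length; the fingertips stand bot.tip_extent ahead of it and the grasp point (between the pads) lies 5 mm behind it (bot.tip_extent is the distance from the TCP to the fingertips, in m); x points along the fingers, y is the direction in which the jaws open and shut, and the axes are right-handed (so a half turn about x gives the same grasp; the last joint's range is limited). The gripper opens to 85 mm and grips with 20 to 120 N. Pads are 22 mm wide; open, the fingers measure 114 mm over their backs; the gripper's body (76 mm by 85 mm) begins 54 mm behind the grasp point. The pads swing forward as they close: fully open they stand 13 mm farther back than shut.
Start: joints at [-1.323, 0.628, 0.038, 1.517, -0.027, 0.996, -0.02], TCP at [0.201, 0.618, 0.245] pointing down, gripper open.
Joint ranges: [-3.06, 3.06], [-0.37, 2.12], [-1.25, 1.32], [0.18, 2.47], [-1.1, 4.24], [0.23, 1.98], [-2.94, 2.94]. Speed limits (rad/s): [2.57, 2.57, 3.14, 3.14, 3.14, 3.14, 3.14].

INTERFACE

Orientations are given as a rotation vector (axis times angle).
In Python, from plant import bot gives the robot as it stands. The module is installed in compiled form; this text tells all that it offers.
- The arm moves only by the tool send_rows, never from a script. Its argument "deltas" is a list of rows, each a list of 7 numbers: the shift along the tool's x, y, z in m, then the turn, a rotation vector about the tool's x, y, z in degrees, then the closure, from 0 (fully open) to 1 (shut). A call has 1 to 20 rows; each row is the pose to reach, as a shift and turn from the pose commanded when the call began, along the tool's axes at that moment; what a row does not reach only later rows make up. A row lasts 1/12 s, in which the tool goes at most 41.7 mm and 7.16 degrees, less where a joint would pass 70% of its speed; a pose out of reach is approached as far as the arm can. A call with a gripper value outside its range is refused whole. The fingers move at their own pace and stop on an object; the grip force is fixed at half the most. Time passes only in rows, so rows that repeat a pose let the fingers close. It gives the time, the measured TCP pose, the force and the opening at its end, in the units of the state.
- bot.read_state(): the state, without advancing time (a new reading comes with each control period).
- bot.get_image(name): name is "scene" or "top" or "wrist"; returns the picture (384x512x3 uint8, red, green, blue); there is no depth.
- bot.calibration(name): a dict with "fx", "fy", "cx", "cy" (pixels), "origin" and "rotation" of the camera in the world. Camera axes: x right, y up, looking along -z (the intrinsics and any distortion apply to the point x, -y, -z); pixel columns grow to the right and rows downward; lengths in m; the calibration is good to about 2 mm. A picture is of the moment at which its call begins: read the wrist's pose just before it. calibration takes no time and is no camera call; for the wrist camera it gives the pose at the moment of the call.
- bot.job_done(): hands the job in, once; it reports no verdict.
Trained networks look in the newest picture that a camera, given by its name, has taken for a name from the list of things; names that differ only in an ending like _2 or _b are one class to them, and where a whole thing is asked for, a point or a joint stands for the part that bears it (a point fixed in the world has none). Each returns a list of dicts, best first, with "confidence" (0 to 1); they miss things now and then, are a little off and sometimes report something else, mostly with a low value. They report only what shows in the picture. A call takes as long as a camera call. They do not tell look-alikes from the thing itself.
- bot.outline_of(name, camera): "mask" (384x512 bool, what is visible of it) and "uv" ([column, row] in pixels, amid what is visible of it).
The state is a dict: "time_s": time; "q": joint angles; "qd": joint speeds; "joint_torque": joint torques, N m; "ee_pos": TCP position; "eef_rot": TCP orientation; "wrist_force": force on the tool from outside, world axes, zero at the start; "moment": the same for the moment, N m; "gripper_width": finger opening in m.
Only numpy, scipy, OpenCV 4.12 (cv2) and the standard library are available. Lean on these libraries where they do the work, as an engineer would, in place of code of your own. Each camera call takes 0.05 s, during which the arm holds its last target. There are 200 camera calls.

## Working session

There is one attempt and no reset: what is moved stays moved. The work goes in short steps, Python scripts to look and compute and a tool call to move; the robot and the scene stay as the last step left them, time stands still between calls to the robot, and variables do not carry over. Pictures are saved under pics/ and viewed, about 8 in all and at most 12, crops included, and the job is handed in when it is done.

Besides the shell and the picture viewer there is one more tool, called after ">>>" in YAML: its name, and indented under it one key for each argument. send_rows: Moves the arm, as the interface text tells. Its arguments: {"type":"object","properties":{"deltas":{"type":"array"}},"required":["deltas"]}

```bash
mkdir -p pics; python3 - <<'E'
from plant import bot
import cv2, numpy as np
s=bot.read_state(); print({k:np.round(v,3).tolist() for k,v in s.items()}, bot.tip_extent)
for c in ["scene","top"]:
    im=bot.get_image(c); cv2.imwrite(f"pics/{c}0.png",im[:,:,::-1])
    k=bot.calibration(c); print(c,{a:np.round(b,4).tolist() for a,b in k.items()})
    for n in ["module","blank","rack","stand","tab","foot","slot","peg_right","peg_left","board_near"]:
        for d in bot.outline_of(n,c)[:3]: 
            ys,xs=np.nonzero(d["mask"]); print(c,n,round(d["confidence"],2),np.round(d["uv"]),len(xs), [xs.min(),xs.max(),ys.min(),ys.max()] if len(xs) else 0)
a=cv2.imread("pics/scene0.png");b=cv2.imread("pics/top0.png")
E
```

```text
{'time_s': 0.0, 'q': [-1.323, 0.629, 0.038, 1.518, -0.027, 0.996, -0.02], 'qd': [-0.0, -0.001, -0.001, 0.001, 0.001, 0.0, -0.001], 'joint_torque': [0.001, -56.339, 1.227, -19.344, 0.011, 0.011, -0.0], 'ee_pos': [0.2, 0.618, 0.244], 'eef_rot': [0.245, 1.557, -0.248], 'wrist_force': [-0.894, 1.189, 0.559], 'moment': [0.03, 0.017, -0.036], 'gripper_width': 0.086} 0.014
scene {'fx': 457.3548, 'fy': 457.3548, 'cx': 258.6985, 'cy': 190.6956, 'origin': [1.444, 0.48, 1.1579], 'rotation': [0.4966, 0.7986, 1.9434]}
scene module 0.85 [312. 211.] 286 [np.int64(297), np.int64(321), np.int64(201), np.int64(222)]
scene module 0.63 [347. 242.] 206 [np.int64(339), np.int64(349), np.int64(232), np.int64(256)]
scene blank 0.79 [269. 199.] 265 [np.int64(258), np.int64(280), np.int64(188), np.int64(209)]
scene blank 0.18 [276. 251.] 3988 [np.int64(233), np.int64(324), np.int64(197), np.int64(290)]
scene rack 0.64 [208. 200.] 854 [np.int64(180), np.int64(229), np.int64(178), np.int64(215)]
scene stand 0.72 [278. 253.] 3886 [np.int64(233), np.int64(324), np.int64(198), np.int64(289)]
scene stand 0.28 [282.
[... 1674 characters left out ...]
 np.int64(141), np.int64(178)]
top slot 0.75 [333. 205.] 1347 [np.int64(311), np.int64(348), np.int64(178), np.int64(226)]
top peg_right 0.74 [224. 160.] 2628 [np.int64(185), np.int64(266), np.int64(141), np.int64(195)]
top peg_right 0.61 [326. 213.] 104 [np.int64(315), np.int64(343), np.int64(212), np.int64(218)]
top peg_left 0.57 [229. 160.] 2524 [np.int64(186), np.int64(266), np.int64(141), np.int64(178)]
top peg_left 0.44 [326. 182.] 89 [np.int64(318), np.int64(344), np.int64(183), np.int64(187)]
top board_near 0.49 [327. 212.] 120 [np.int64(315), np.int64(343), np.int64(212), np.int64(218)]
top board_near 0.45 [228. 158.] 2603 [np.int64(185), np.int64(267), np.int64(141), np.int64(194)]
```

View pics/scene0.png

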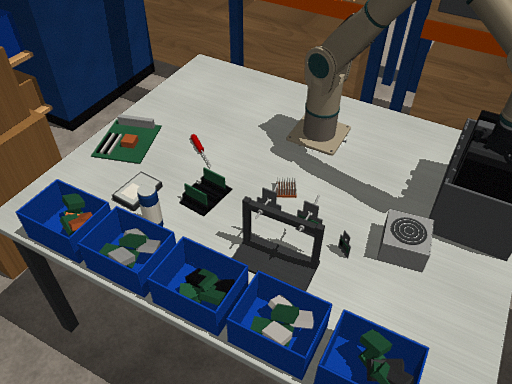

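View pics/top0.png

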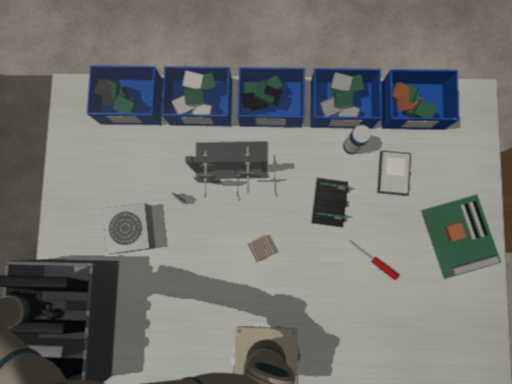

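```bash
python3 - <<'E'
import cv2,numpy as np
a=cv2.imread("pics/scene0.png")[170:300,170:360];b=cv2.imread("pics/top0.png")[130:240,165:365]
a=cv2.resize(a,None,fx=4,fy=4,interpolation=cv2.INTER_CUBIC)[:, :760];cv2.imwrite("pics/sc1.png",a)
b=cv2.resize(b,None,fx=4,fy=4,interpolation=cv2.INTER_CUBIC);cv2.imwrite("pics/tc1.png",b)
E
```

```text
(no output)
```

View pics/sc1.png

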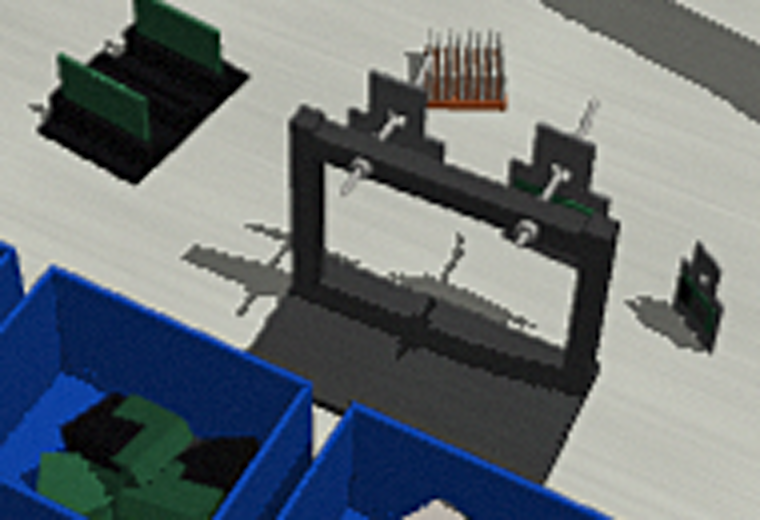

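View pics/tc1.png

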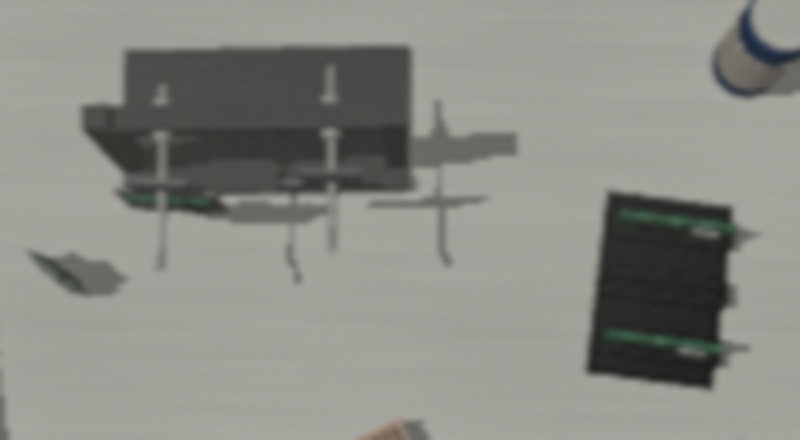

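```bash
cat > h.py <<'E'
import numpy as np, cv2
from plant import bot
from scipy.spatial.transform import Rotation as R
from scipy.optimize import least_squares
def ray(c,uv):
    k=bot.calibration(c) if isinstance(c,str) else c
    u,v=uv; d=np.array([(u-k["cx"])/k["fx"],-(v-k["cy"])/k["fy"],-1.])
    return np.array(k["origin"]),R.from_rotvec(k["rotation"]).apply(d)
def atz(c,uv,z):
    o,d=ray(c,uv); return o+d*(z-o[2])/d[2]
def proj(c,P):
    k=bot.calibration(c) if isinstance(c,str) else c
    p=R.from_rotvec(k["rotation"]).inv().apply(np.atleast_2d(P)-k["origin"])
    return np.c_[k["cx"]+k["fx"]*p[:,0]/-p[:,2],k["cy"]+k["fy"]*p[:,1]/p[:,2]]
def tri(obs):
    A=np.zeros((3,3));b=np.zeros(3)
    for c,uv in obs:
        o,d=ray(c,uv);d=d/np.linalg.norm(d);M=np.eye(3)-np.outer(d,d);A+=M;b+=M@o
    P=np.linalg.solve(A,b)
    return P,[np.round(proj(c,P)[0]-uv,1).tolist() for c,uv in obs]
E
python3 - <<'E'
from h import *
T=lambda x,y:(165+(x+.5)/4-.5,130+(y+.5)/4-.5)
S=lambda x,y:(170+(x+.5)/4-.5,170+(y+.5)/4-.5)
print("tipL",tri([("top",T(160,267)),("scene",S(595,101))]))
print("tipL z.21",atz("top",T(160,267),.195))
print("bar pegL back",atz("top",T(162,104),.18),"front",atz("top",T(162,132),.18))
print("bar pegR back",atz("top",T(330,104),.18),"front",atz("top",T(331,130),.18), "tipR",atz("top",T(332,250),.19))
print("tab L ends",tri([("top",T(136,183)),("scene",S(592,146))]),tri([("top",T(187,181)),("scene",S(539,124))]))
for p in [(610,192),(732,208),(713,388),(587,373)]: print("rack",atz("top",T(*p),.03))
print("bar ends scene/top back corners",tri([("top",T(83,106)),("scene",S(618,230))]))
k=bot.calibration("wrist");print(k); s=bot.read_state();Rt=R.from_rotvec(s["eef_rot"]);print(Rt.as_matrix().round(3),Rt.inv().apply(k["origin"]-s["ee_pos"]),(Rt.inv()*R.from_rotvec(k["rotation"])).as_matrix().round(3))
E
```

```text
tipL (array([0.5128755 , 0.19465728, 0.19303698]), [[-0.8, 0.3], [-0.8, -0.0]])
tipL z.21 [0.51354146 0.19209063 0.195     ]
bar pegL back [0.64198894 0.19766558 0.18      ] front [0.62000224 0.19682185 0.18      ]
bar pegR back [0.64434612 0.06782269 0.18      ] front [0.62398135 0.06652704 0.18      ] tipR [0.52970162 0.06290001 0.19      ]
tab L ends (array([0.57328908, 0.21407064, 0.21054893]), [[-1.3, 0.5], [-1.4, -0.0]]) (array([0.57513655, 0.17428274, 0.21481091]), [[-1.0, 0.4], [-1.1, -0.0]])
rack [ 0.60461701 -0.16538479  0.03      ]
rack [ 0.59284253 -0.26883672  0.03      ]
rack [ 0.4397769  -0.25236037  0.03      ]
rack [ 0.45006273 -0.14686919  0.03      ]
bar ends scene/top back corners (array([0.63247735, 0.25845143, 0.20440754]), [[-1.5, 0.5], [-1.7, -0.0]])
{'fx': 267.5318223078522, 'fy': 267.5318223078522, 'cx': 255.39466437441584, 'cy': 194.92255469523937, 'origin': array([0.13584458, 0.63880879, 0.37408368]), 'rotation': array([-0.23190143, -0.16962299,  1.25066541])}
[[-0.     0.309  0.951]
 [ 0.     0.951 -0.309]
 [-1.     0.    -0.   ]] [-0.12876074 -0.00046374 -0.06794467] [[-0.001  0.266 -0.964]
 [ 1.    -0.002 -0.001]
 [-0.002 -0.964 -0.266]]
```

```bash
cat >> h.py <<'E'
def toolR(yaw,t=0):
    "jaws along world x turned by yaw about z; t: tilt of tool x from down toward -y (deg)"
    t=np.radians(t); x=[0,-np.sin(t),-np.cos(t)]; z=[0,-np.cos(t),np.sin(t)]
    return R.from_rotvec([0,0,yaw])*R.from_matrix(np.c_[x,[1,0,0],z])
def delta(P,Rt):
    s=bot.read_state(); R0=R.from_rotvec(s["eef_rot"])
    return np.r_[R0.inv().apply(np.array(P)-s["ee_pos"]),np.degrees((R0.inv()*Rt).as_rotvec())].round(4)
E
python3 - <<'E'
from h import *
print(delta([.52,.30,.28],toolR(0,50)).tolist())
E
```

```text
[-0.0347, -0.2041, 0.402, 67.1469, -43.082, -31.31]
```

>>> send_rows:
  deltas:
    - [-0.035, -0.05, 0.1, 17, -11, -8, 0]
    - [-0.035, -0.1, 0.2, 34, -22, -16, 0]
    - [-0.035, -0.15, 0.3, 50, -32, -23, 0]
    - [-0.035, -0.204, 0.402, 67, -43, -31, 0]
    - [-0.035, -0.204, 0.402, 67, -43, -31, 0]
    - [-0.035, -0.204, 0.402, 67, -43, -31, 0]
    - [-0.035, -0.204, 0.402, 67, -43, -31, 0]
    - [-0.035, -0.204, 0.402, 67, -43, -31, 0]
    - [-0.035, -0.204, 0.402, 67, -43, -31, 0]
    - [-0.035, -0.204, 0.402, 67, -43, -31, 0]
    - [-0.035, -0.204, 0.402, 67, -43, -31, 0]
    - [-0.035, -0.204, 0.402, 67, -43, -31, 0]
    - [-0.035, -0.204, 0.402, 67, -43, -31, 0]
    - [-0.035, -0.204, 0.402, 67, -43, -31, 0]
    - [-0.035, -0.204, 0.402, 67, -43, -31, 0]
    - [-0.035, -0.204, 0.402, 67, -43, -31, 0]

```text
time_s: 2.43
ee_pos: [0.5193, 0.3012, 0.281]
eef_rot: [0.549, 0.552, -1.492]
wrist_force: [0.6, 0.2, -0.4]
gripper_width: 0.0854
```

```bash
python3 - <<'E'
from h import *
import json
s=bot.read_state();print(s["time_s"],s["ee_pos"],R.from_rotvec(s["eef_rot"]).as_matrix().round(3),s["q"])
k=bot.calibration("wrist"); im=bot.get_image("wrist")[::-1,::-1,::-1]
json.dump({a:np.array(b).tolist() for a,b in k.items()},open("w1.json","w"))
cv2.imwrite("pics/w1.png",im)
print(proj(k,[[.513,.195,.193],[.575,.195,.2157],[.62,.197,.18]]))
cv2.imwrite("pics/w1b.png",cv2.resize(im,None,fx=1.5,fy=1.5,interpolation=cv2.INTER_CUBIC))
E
```

```text
2.4333 [0.5193085  0.30122191 0.28100397] [[ 0.006  1.     0.004]
 [-0.762  0.007 -0.648]
 [-0.648  0.001  0.762]] [-1.13566074  0.95584267  0.61815568  1.23685672  0.19096916  1.59700174
 -0.64433572]
[[248.64722645 190.66852156]
 [310.75999036 211.47172717]
 [351.13737118 179.06544939]]
```

View pics/w1b.png

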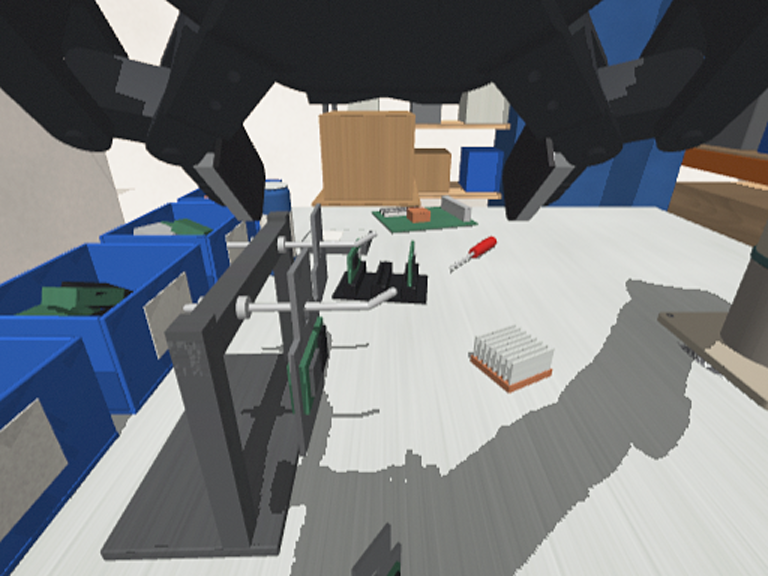

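The side view shows the module (circuit block) on the near, left peg; bend at about (372,306), tip at (396,291). Zooming for the angle.

```bash
python3 - <<'E'
import cv2
a=cv2.imread("pics/w1.png")[135:235,140:290]
cv2.imwrite("pics/w1c.png",cv2.resize(a,None,fx=5,fy=5,interpolation=cv2.INTER_CUBIC))
E
```

```text
(no output)
```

View pics/w1c.png

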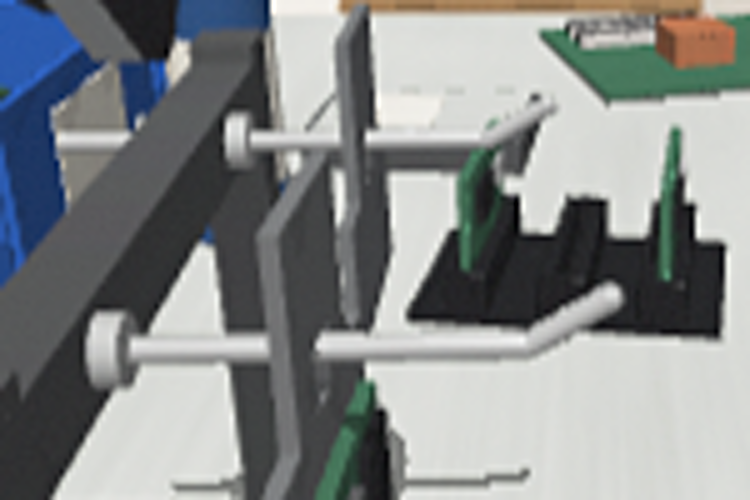

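```bash
python3 - <<'E'
from h import *
import json
k=json.load(open("w1.json"))
W=lambda x,y:(511-(140+(x+.5)/5-.5),383-(135+(y+.5)/5-.5))
T=lambda x,y:(165+(x+.5)/4-.5,130+(y+.5)/4-.5)
S=lambda x,y:(170+(x+.5)/4-.5,170+(y+.5)/4-.5)
for p in [(130,349),(320,347),(533,344)]: print("peg z=.18",atz(k,W(*p),.18).round(4))
def aty(uv,y): o,d=ray(k,uv); return o+d*(y-o[1])/d[1]
for y in (.192,.195,.198):
    b,t=aty(W(533,344),y),aty(W(621,296),y); v=t-b
    print(y,b.round(4),t.round(4),np.linalg.norm(v).round(4),np.degrees(np.arctan2(v[2],-v[0])).round(1))
print("tip",tri([("top",T(160,267)),("scene",S(595,101)),(k,W(621,296))]),tri([("top",T(160,267)),(k,W(621,296))]))
# tab top corners at z=.2157
for p in [(258,236),(280,230),(327,152)]: print("tab",atz(k,W(*p),.2157).round(4))
print("collar far end of bar? pegR tip",atz(k,W(550,103),.192).round(4),"pegR bend",atz(k,W(490,139),.18).round(4), "pegR collar",atz(k,W(252,138),.18).round(4))
print("pegL collar face",atz(k,W(132,349),.18))
for n in ["module","tab","peg_left"]:
  for d in bot.outline_of(n,"wrist")[:2]: print(n,d["confidence"],d["uv"])
E
```

```text
peg z=.18 [0.6137 0.198  0.18  ]
peg z=.18 [0.5743 0.1967 0.18  ]
peg z=.18 [0.5298 0.195  0.18  ]
0.192 [0.53   0.192  0.1784] [0.5114 0.192  0.1899] 0.0218 31.7
0.195 [0.5298 0.195  0.18  ] [0.5115 0.195  0.1913] 0.0215 31.7
0.198 [0.5297 0.198  0.1816] [0.5116 0.198  0.1928] 0.0213 31.7
tip (array([0.51213989, 0.19471553, 0.19173141]), [[-0.7, 0.6], [-0.8, 0.1], [0.6, 0.5]]) (array([0.51274331, 0.19284964, 0.19045177]), [[-0.0, 0.4], [1.3, 0.2]])
tab [0.5782 0.2205 0.2157]
tab [0.5748 0.2178 0.2157]
tab [0.5737 0.1761 0.2157]
collar far end of bar? pegR tip [0.5298 0.0691 0.192 ] pegR bend [0.5478 0.0666 0.18  ] pegR collar [0.6187 0.0664 0.18  ]
pegL collar face [0.61326695 0.19795601 0.18      ]
module 0.67 [306.0, 144.7]
module 0.55 [260.1, 10.2]
tab 0.65 [255.9, 13.9]
tab 0.57 [307.5, 148.8]
peg_left 0.97 [359.5, 92.8]
peg_left 0.5 [299.4, 214.3]
```

```bash
python3 - <<'E'
from h import *
print(delta([.576,.197,.285],toolR(0,0)).tolist())
E
```

```text
[0.0769, 0.0558, 0.0702, 0.2653, 49.6714, -0.2302]
```

>>> send_rows:
  deltas:
    - [0.02, 0.015, 0.02, 0, 7, 0, 0]
    - [0.04, 0.03, 0.04, 0, 14, 0, 0]
    - [0.06, 0.045, 0.055, 0, 21, 0, 0]
    - [0.077, 0.056, 0.07, 0.27, 28, -0.23, 0]
    - [0.077, 0.056, 0.07, 0.27, 35, -0.23, 0]
    - [0.077, 0.056, 0.07, 0.27, 42, -0.23, 0]
    - [0.077, 0.056, 0.07, 0.27, 49.67, -0.23, 0]
    - [0.077, 0.056, 0.07, 0.27, 49.67, -0.23, 0]
    - [0.077, 0.056, 0.07, 0.27, 49.67, -0.23, 0]
    - [0.077, 0.056, 0.07, 0.27, 49.67, -0.23, 0]
    - [0.077, 0.056, 0.07, 0.27, 49.67, -0.23, 0]

```text
time_s: 3.55
ee_pos: [0.5757, 0.1991, 0.2835]
eef_rot: [1.205, 1.209, -1.209]
wrist_force: [0.5, 0.6, -0.4]
gripper_width: 0.0854
```

```bash
python3 - <<'E'
from h import *
s=bot.read_state();print(s["time_s"],s["wrist_force"]);print(R.from_rotvec(s["eef_rot"]).as_matrix().round(3))
print(delta([.576,.197,.2097],toolR(0,0)).tolist())
k=bot.calibration("wrist"); im=bot.get_image("wrist")[:,:,::-1]
cv2.imwrite("pics/w2.png",im)
print(proj(k,[[.576,.22,.2157],[.576,.174,.2157],[.512,.195,.191]]))
E
```

```text
3.55 [ 0.48699853  0.63357165 -0.36112106]
[[-0.001  1.     0.003]
 [-0.003  0.003 -1.   ]
 [-1.    -0.001  0.003]]
[0.0739, 0.0003, 0.0019, 0.1634, 0.158, 0.0639]
[[256.75563092 184.56333895]
 [256.41458798 240.52639377]
 [182.80337677 205.64976042]]
```

View pics/w2.png

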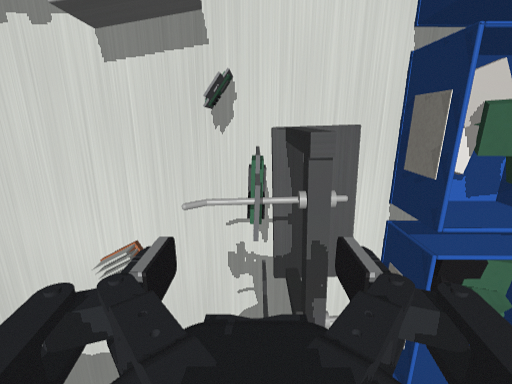

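Tab sits at column 257 as predicted, peg tip at (184,207) as predicted. Descending.

>>> send_rows:
  deltas:
    - [0.02, 0, 0.002, 0.16, 0.16, 0.06, 0]
    - [0.04, 0, 0.002, 0.16, 0.16, 0.06, 0]
    - [0.055, 0, 0.002, 0.16, 0.16, 0.06, 0]
    - [0.065, 0, 0.002, 0.16, 0.16, 0.06, 0]
    - [0.074, 0, 0.002, 0.16, 0.16, 0.06, 0]
    - [0.074, 0, 0.002, 0.16, 0.16, 0.06, 0]
    - [0.074, 0, 0.002, 0.16, 0.16, 0.06, 0]
    - [0.074, 0, 0.002, 0.16, 0.16, 0.06, 0.5]
    - [0.074, 0, 0.002, 0.16, 0.16, 0.06, 0.8]
    - [0.074, 0, 0.002, 0.16, 0.16, 0.06, 0.9]
    - [0.074, 0, 0.002, 0.16, 0.16, 0.06, 1]
    - [0.074, 0, 0.002, 0.16, 0.16, 0.06, 1]
    - [0.074, 0, 0.002, 0.16, 0.16, 0.06, 1]
    - [0.074, 0, 0.002, 0.16, 0.16, 0.06, 1]
    - [0.074, 0, 0.002, 0.16, 0.16, 0.06, 1]
    - [0.074, 0, 0.002, 0.16, 0.16, 0.06, 1]
    - [0.074, 0, 0.002, 0.16, 0.16, 0.06, 1]

```text
time_s: 5.02
ee_pos: [0.5765, 0.1942, 0.2103]
eef_rot: [1.214, 1.207, -1.211]
wrist_force: [-0.6, -0.6, 1.4]
gripper_width: 0.0024
```

```bash
python3 - <<'E'
from h import *
s=bot.read_state();print({a:np.round(s[a],3).tolist() for a in ("ee_pos","wrist_force","moment","gripper_width")})
print(R.from_rotvec(s["eef_rot"]).as_matrix().round(3))
E
```

```text
{'ee_pos': [0.577, 0.194, 0.21], 'wrist_force': [-0.588, -0.568, 1.39], 'moment': [-0.025, 0.087, -0.012], 'gripper_width': 0.002}
[[ 0.001  1.    -0.004]
 [ 0.001 -0.004 -1.   ]
 [-1.     0.001 -0.001]]
```

>>> send_rows:
  deltas:
    - [-0.001, 0, 0, 0, 0, 0, 1]
    - [-0.002, 0, 0, 0, 0, 0, 1]
    - [-0.003, 0, 0, 0, 0, 0, 1]
    - [-0.004, 0, 0, 0, 0, 0, 1]
    - [-0.004, 0, 0, 0, 0, 0, 1]
    - [-0.004, 0, 0, 0, 0, 0, 1]

```text
time_s: 5.52
ee_pos: [0.5764, 0.1942, 0.2141]
eef_rot: [1.213, 1.207, -1.211]
wrist_force: [0.0, 0.4, -1.3]
gripper_width: 0.0021
```

```bash
python3 - <<'E'
from h import *
s=bot.read_state();print({a:np.round(s[a],3).tolist() for a in ("ee_pos","wrist_force","moment","gripper_width")})
im=bot.get_image("wrist")[:,:,::-1]
cv2.imwrite("pics/w3.png",cv2.resize(im[100:340,130:400],None,fx=2.5,fy=2.5,interpolation=cv2.INTER_CUBIC))
E
```

```text
{'ee_pos': [0.576, 0.194, 0.214], 'wrist_force': [0.005, 0.359, -1.289], 'moment': [0.009, -0.034, 0.041], 'gripper_width': 0.002}
```

View pics/w3.png

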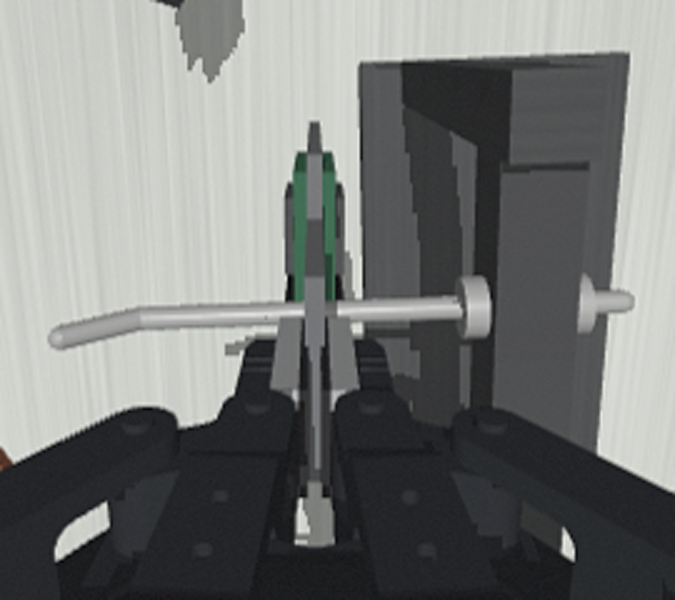

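Module is held and lifted free of the peg, upright. Sliding out to the bend.

>>> send_rows:
  deltas:
    - [0, -0.003, 0.0001, 0, 0, 0, 1]
    - [0, -0.006, 0.0002, 0, 0, 0, 1]
    - [0, -0.01, 0.0003, 0, 0, 0, 1]
    - [0, -0.014, 0.0005, 0, 0, 0, 1]
    - [0, -0.018, 0.0006, 0, 0, 0, 1]
    - [0, -0.022, 0.0008, 0, 0, 0, 1]
    - [0, -0.026, 0.0009, 0, 0, 0, 1]
    - [0, -0.03, 0.001, 0, 0, 0, 1]
    - [0, -0.034, 0.0012, 0, 0, 0, 1]
    - [0, -0.038, 0.0013, 0, 0, 0, 1]
    - [0, -0.042, 0.0015, 0, 0, 0, 1]
    - [0, -0.045, 0.0016, 0, 0, 0, 1]
    - [0, -0.045, 0.0016, 0, 0, 0, 1]
    - [0, -0.045, 0.0016, 0, 0, 0, 1]
    - [0, -0.045, 0.0016, 0, 0, 0, 1]

```text
time_s: 6.82
ee_pos: [0.5317, 0.1929, 0.2141]
eef_rot: [1.214, 1.207, -1.211]
wrist_force: [0.6, -0.4, -1.6]
gripper_width: 0.0021
```

```bash
python3 - <<'E'
from h import *
s=bot.read_state();print({a:np.round(s[a],3).tolist() for a in ("ee_pos","wrist_force","moment","gripper_width")})
E
```

```text
{'ee_pos': [0.532, 0.193, 0.214], 'wrist_force': [0.582, -0.384, -1.615], 'moment': [-0.044, 0.058, -0.036], 'gripper_width': 0.002}
```

>>> send_rows:
  deltas:
    - [-0.0005, -0.0015, 0, 0, 0, 0, 1]
    - [-0.0014, -0.003, 0, 0, 0, 0, 1]
    - [-0.0023, -0.0045, 0, 0, 0, 0, 1]
    - [-0.0032, -0.006, 0, 0, 0, 0, 1]
    - [-0.0042, -0.0075, 0.0001, 0, 0, 0, 1]
    - [-0.0051, -0.009, 0.0002, 0, 0, 0, 1]
    - [-0.006, -0.0105, 0.0003, 0, 0, 0, 1]
    - [-0.006, -0.0105, 0.0003, 0, 0, 0, 1]
    - [-0.006, -0.0105, 0.0003, 0, 0, 0, 1]

```text
time_s: 7.57
ee_pos: [0.5209, 0.1926, 0.2202]
eef_rot: [1.214, 1.207, -1.211]
wrist_force: [0.7, 1.0, -0.7]
gripper_width: 0.0024
```

>>> send_rows:
  deltas:
    - [-0.001, -0.0015, 0, 0, 0, 0, 1]
    - [-0.002, -0.003, 0, 0, 0, 0, 1]
    - [-0.003, -0.0048, 0.0001, 0, 0, 0, 1]
    - [-0.004, -0.0064, 0.0002, 0, 0, 0, 1]
    - [-0.005, -0.008, 0.0003, 0, 0, 0, 1]
    - [-0.006, -0.0096, 0.0003, 0, 0, 0, 1]
    - [-0.007, -0.0112, 0.0004, 0, 0, 0, 1]
    - [-0.008, -0.0128, 0.0004, 0, 0, 0, 1]
    - [-0.009, -0.0144, 0.0005, 0, 0, 0, 1]
    - [-0.01, -0.016, 0.0005, 0, 0, 0, 1]
    - [-0.0115, -0.0185, 0.0006, 0, 0, 0, 1]
    - [-0.013, -0.021, 0.0006, 0, 0, 0, 1]
    - [-0.013, -0.021, 0.0006, 0, 0, 0, 1]
    - [-0.013, -0.021, 0.0006, 0, 0, 0, 1]

```text
time_s: 8.73
ee_pos: [0.4998, 0.1921, 0.2332]
eef_rot: [1.214, 1.207, -1.211]
wrist_force: [0.4, 0.2, 0.4]
gripper_width: 0.0025
```

```bash
python3 - <<'E'
from h import *
s=bot.read_state();print({a:np.round(s[a],3).tolist() for a in ("ee_pos","wrist_force","moment","gripper_width")})
im=bot.get_image("wrist")[:,:,::-1]
cv2.imwrite("pics/w4.png",cv2.resize(im[100:340,130:400],None,fx=2.5,fy=2.5,interpolation=cv2.INTER_CUBIC))
E
```

```text
{'ee_pos': [0.5, 0.192, 0.233], 'wrist_force': [0.438, 0.199, 0.435], 'moment': [-0.032, -0.039, 0.031], 'gripper_width': 0.003}
```

View pics/w4.png

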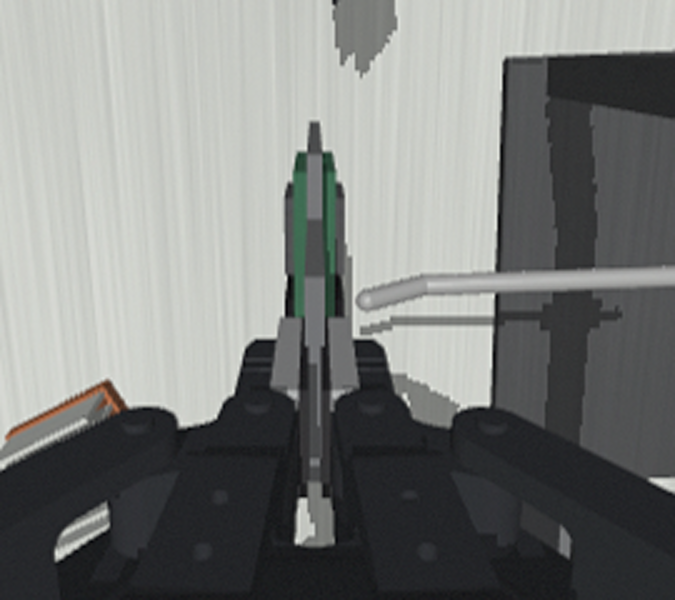

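Clear of the peg tip (365,298). Carry back, up, then over toward the rack.

>>> send_rows:
  deltas:
    - [-0.005, -0.008, 0, 0, 0, 0, 1]
    - [-0.015, -0.022, 0, 0, 0, 0, 1]
    - [-0.03, -0.036, 0, 0, 0, 0, 1]
    - [-0.045, -0.045, 0.01, 1, 0, 0, 1]
    - [-0.06, -0.05, 0.03, 2, 0, 0, 1]
    - [-0.067, -0.05, 0.055, 3, 0, 0, 1]
    - [-0.067, -0.05, 0.08, 4, 0, 0, 1]
    - [-0.067, -0.05, 0.105, 5, 0, 0, 1]
    - [-0.067, -0.05, 0.13, 6, 0, 0, 1]
    - [-0.067, -0.05, 0.155, 6.5, 0, 0, 1]
    - [-0.067, -0.05, 0.18, 6.5, 0, 0, 1]
    - [-0.067, -0.045, 0.205, 6.5, 0, 0, 1]
    - [-0.067, -0.03, 0.23, 6.5, 0, 0, 1]
    - [-0.067, -0.015, 0.255, 6.5, 0, 0, 1]
    - [-0.067, 0, 0.275, 6.5, 0, 0, 1]
    - [-0.067, 0.015, 0.285, 6.5, 0, 0, 1]
    - [-0.067, 0.022, 0.29, 6.5, 0, 0, 1]
    - [-0.067, 0.022, 0.29, 6.5, 0, 0, 1]
    - [-0.067, 0.022, 0.29, 6.5, 0, 0, 1]
    - [-0.067, 0.022, 0.29, 6.5, 0, 0, 1]

```text
time_s: 10.45
ee_pos: [0.5195, -0.0967, 0.2997]
eef_rot: [1.296, 1.154, -1.294]
wrist_force: [0.3, 0.4, -0.8]
gripper_width: 0.0023
```

```bash
python3 - <<'E'
from h import *
import json
s=bot.read_state();print({a:np.round(s[a],4).tolist() for a in ("ee_pos","wrist_force","moment","gripper_width")})
print(R.from_rotvec(s["eef_rot"]).as_matrix().round(4))
k=bot.calibration("wrist"); json.dump({a:np.array(b).tolist() for a,b in k.items()},open("w5.json","w"))
im=bot.get_image("wrist")[:,:,::-1]
cv2.imwrite("pics/w5.png",im)
Rk=R.from_rotvec([0,0,-.113]); 
print(proj(k,Rk.apply([[0,51,30],[0,-51,30],[-80,55,30],[80,-55,30]])*1e-3+[.5218,-.2084,0]).round(1))
f=proj(k,s["ee_pos"]+R.from_rotvec(s["eef_rot"]).apply([[.1295,0,-.04],[.1295,0,.04]]));print(f)
cv2.imwrite("pics/w5b.png",cv2.resize(im[60:360,120:390],None,fx=2,fy=2,interpolation=cv2.INTER_CUBIC))
E
```

```text
{'ee_pos': [0.5195, -0.0967, 0.2997], 'wrist_force': [0.3147, 0.387, -0.7872], 'moment': [0.0184, -0.0057, -0.0291], 'gripper_width': 0.0023}
[[-5.000e-04  9.932e-01 -1.162e-01]
 [ 2.000e-03 -1.162e-01 -9.932e-01]
 [-1.000e+00 -7.000e-04 -1.900e-03]]
[[265.6 205.7]
 [265.1 264.2]
 [214.3 203.3]
 [313.1 266.3]]
[[256.16000005 150.51486426]
 [255.96080818 228.27581264]]
```

View pics/w5b.png

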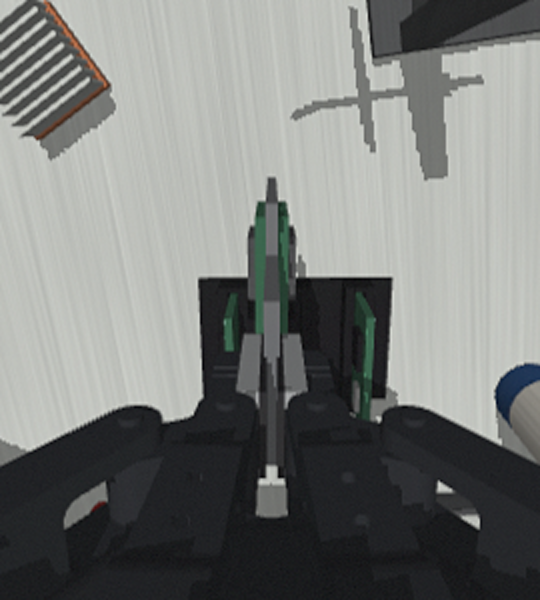

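```bash
cat > edges.py <<'E'
from h import *
def edges(im,rows,lo,hi):
    "subpixel light/dark edge columns: left within lo range, right within hi range"
    g=cv2.GaussianBlur(cv2.cvtColor(im,cv2.COLOR_BGR2GRAY),(3,3),0).astype(float); out=[]
    for r in rows:
        d=np.diff(g[r]); e=[]
        for (a,b),sg in ((lo,-1),(hi,1)):
            w=np.clip(sg*d[a:b],0,None); i=int(np.argmax(w)); j=np.arange(max(i-2,0),min(i+3,len(w)))
            e.append(a+(w[j]*j).sum()/w[j].sum()+.5)
        out.append((r,*e))
    return np.array(out)
E
python3 - <<'E'
from edges import *
import json
k=json.load(open("w5.json")); im=cv2.imread("pics/w5.png")
E=edges(im,range(206,246,4),(210,232),(300,326))
L=np.array([atz(k,(l,r),.03) for r,l,_ in E]);Rr=np.array([atz(k,(x,r),.03) for r,_,x in E])
print(E.round(1).tolist())
for P in (L,Rr): print(P[[0,4,-1],:2].round(4).tolist(), "yaw",-np.polyfit(P[:,1],P[:,0],1)[0])
ax=R.from_rotvec([0,0,-.113]).apply([1,0,0])
print("mid along rack x", (L@ax).mean(),(Rr@ax).mean(),(L@ax).mean()/2+(Rr@ax).mean()/2, "top-cam est",np.dot(ax,[.5218,-.2084,0]))
c=atz(k,(219.9,199),0),atz(k,(315.3,199),0); print("far bottom corners",c)
E
```

```text
[[206.0, 219.0, 315.2], [210.0, 219.1, 315.1], [214.0, 219.2, 315.0], [218.0, 219.5, 314.7], [222.0, 219.6, 314.5], [226.0, 219.7, 314.2], [230.0, 220.0, 314.1], [234.0, 220.1, 313.8], [238.0, 220.3, 313.5], [242.0, 220.5, 313.3]]
[[0.4551, -0.1499], [0.452, -0.1764], [0.4483, -0.2108]] yaw -0.11084761840600443
[[0.6045, -0.167], [0.6018, -0.1936], [0.5979, -0.2279]] yaw -0.10928010330847199
mid along rack x 0.46909634249966736 0.6197585330613885 0.5444274377805279 top-cam est 0.5419712266776459
far bottom corners (array([ 0.4530556 , -0.14700339,  0.        ]), array([ 0.61110707, -0.16511381,  0.        ]))
```

```bash
python3 - <<'E'
from edges import *
import json
k=json.load(open("w5.json")); im=cv2.imread("pics/w5.png")
E=edges(im,range(206,246,4),(210,232),(300,326)); z=.006
L=np.array([atz(k,(l,r),z) for r,l,_ in E]);Rr=np.array([atz(k,(x,r),z) for r,_,x in E])
yaw=-.110; ax=R.from_rotvec([0,0,yaw]).apply([1,0,0]); ay=R.from_rotvec([0,0,yaw]).apply([0,1,0])
m=((L@ax).mean()+(Rr@ax).mean())/2
print("width",(Rr@ax).mean()-(L@ax).mean(),"mid",m)
print("yaws",[-np.polyfit(P[:,1],P[:,0],1)[0] for P in (L,Rr)])
far=np.mean([atz(k,(219.9,199),0)@ay,atz(k,(315.3,199),0)@ay]); C=ax*m+ay*(far-.055); print("centre wrist",C)
T=lambda x,y:(165+(x+.5)/4-.5,130+(y+.5)/4-.5)
P=np.array([atz("top",T(*p),.006) for p in [(610,192),(732,208),(713,388),(587,373)]]); print("centre top",P.mean(0),np.linalg.norm(P[0]-P[3]),np.linalg.norm(P[1]-P[0]), "alongx",P.mean(0)@ax)
for n in ("board_near","rack","slot"):
  for d in bot.outline_of(n,"wrist")[:3]: print(n,round(d["confidence"],2),d["uv"])
s=bot.read_state(); print("delta",delta([C[0],C[1],.2997],toolR(yaw)).tolist())
E
```

```text
width 0.15973371292510458 mid 0.5450653211011308
yaws [np.float64(-0.11084761840600464), np.float64(-0.10928010330847088)]
centre wrist [ 0.52511715 -0.21062387  0.        ]
centre top [ 0.52439969 -0.21192196  0.006     ] 0.1582767467535086 0.10587055782801788 alongx 0.5444947056923692
board_near 0.69 [234.5, 221.8]
rack 0.89 [287.4, 217.9]
slot 0.83 [284.6, 219.9]
delta [0.0001, 0.0181, 0.1121, -0.3766, -0.0849, -0.0452]
```

>>> send_rows:
  deltas:
    - [0, 0.005, 0.025, -0.37, -0.1, -0.05, 1]
    - [0, 0.01, 0.055, -0.37, -0.1, -0.05, 1]
    - [0, 0.014, 0.08, -0.37, -0.1, -0.05, 1]
    - [0, 0.018, 0.1, -0.37, -0.1, -0.05, 1]
    - [0, 0.018, 0.112, -0.37, -0.1, -0.05, 1]
    - [0, 0.018, 0.112, -0.37, -0.1, -0.05, 1]
    - [0.02, 0.018, 0.112, -0.37, -0.1, -0.05, 1]
    - [0.045, 0.018, 0.112, -0.37, -0.1, -0.05, 1]
    - [0.07, 0.018, 0.112, -0.37, -0.1, -0.05, 1]
    - [0.09, 0.018, 0.112, -0.37, -0.1, -0.05, 1]
    - [0.105, 0.018, 0.112, -0.37, -0.1, -0.05, 1]
    - [0.115, 0.018, 0.112, -0.37, -0.1, -0.05, 1]
    - [0.12, 0.018, 0.112, -0.37, -0.1, -0.05, 1]
    - [0.12, 0.018, 0.112, -0.37, -0.1, -0.05, 1]
    - [0.12, 0.018, 0.112, -0.37, -0.1, -0.05, 1]
    - [0.12, 0.018, 0.112, -0.37, -0.1, -0.05, 1]

```text
time_s: 11.98
ee_pos: [0.5261, -0.2114, 0.1807]
eef_rot: [1.29, 1.152, -1.29]
wrist_force: [0.1, 0.7, -0.5]
gripper_width: 0.0027
```

```bash
python3 - <<'E'
from h import *
import json
s=bot.read_state();print({a:np.round(s[a],4).tolist() for a in ("time_s","ee_pos","wrist_force","moment","gripper_width")})
print(R.from_rotvec(s["eef_rot"]).as_matrix().round(4), delta([.5251,-.2110,.1795],toolR(-.11)).tolist())
k=bot.calibration("wrist"); json.dump({a:np.array(b).tolist() for a,b in k.items()},open("w6.json","w"))
im=bot.get_image("wrist")[:,:,::-1]; cv2.imwrite("pics/w6.png",im)
print(proj(k,R.from_rotvec([0,0,-.11]).apply([[0,51,30],[-4,51,30],[4,51,30],[-80,55,6],[80,55,6]])*1e-3+[.5251,-.211,0]).round(1))
cv2.imwrite("pics/w6b.png",cv2.resize(im[110:230,165:355],None,fx=4,fy=4,interpolation=cv2.INTER_CUBIC))
E
```

```text
{'time_s': 11.9833, 'ee_pos': [0.5261, -0.2114, 0.1807], 'wrist_force': [0.1066, 0.7406, -0.4841], 'moment': [-0.0438, 0.0081, 0.0216], 'gripper_width': 0.0027}
[[ 0.0018  0.9938 -0.1108]
 [-0.0013 -0.1108 -0.9938]
 [-1.      0.0019  0.0011]] [0.0012, -0.0011, -0.0003, -0.0569, 0.0635, -0.1089]
[[254.8 137. ]
 [250.9 137. ]
 [258.7 137. ]
 [182.4 132. ]
 [327.2 132.1]]
```

View pics/w6b.png

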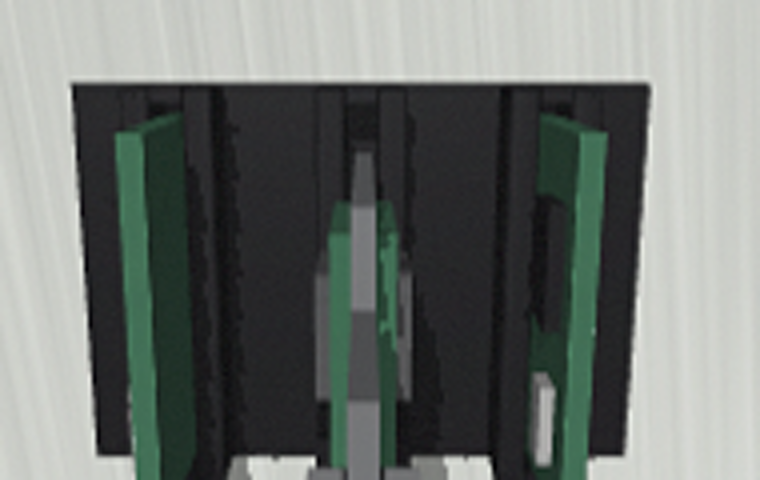

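Slot gap spans crop columns 346–378 (middle 362), the foot 353–374 (363.5): within ~0.5 mm. Lowering with a small correction.

>>> send_rows:
  deltas:
    - [0.003, -0.0005, 0, 0, 0, -0.1, 1]
    - [0.008, -0.0005, 0, 0, 0, -0.1, 1]
    - [0.013, -0.0005, 0, 0, 0, -0.1, 1]
    - [0.018, -0.0005, 0, 0, 0, -0.1, 1]
    - [0.022, -0.0005, 0, 0, 0, -0.1, 1]
    - [0.026, -0.0005, 0, 0, 0, -0.1, 1]
    - [0.03, -0.0005, 0, 0, 0, -0.1, 1]
    - [0.034, -0.0005, 0, 0, 0, -0.1, 1]
    - [0.037, -0.0005, 0, 0, 0, -0.1, 1]
    - [0.039, -0.0005, 0, 0, 0, -0.1, 1]
    - [0.041, -0.0005, 0, 0, 0, -0.1, 1]
    - [0.041, -0.0005, 0, 0, 0, -0.1, 1]
    - [0.041, -0.0005, 0, 0, 0, -0.1, 1]
    - [0.041, -0.0005, 0, 0, 0, -0.1, 1]

```text
time_s: 13.2
ee_pos: [0.5251, -0.2114, 0.1389]
eef_rot: [1.289, 1.155, -1.292]
wrist_force: [0.2, 0.7, -1.0]
gripper_width: 0.0026
```

>>> send_rows:
  deltas:
    - [0.0006, 0, 0, 0, 0, 0, 1]
    - [0.0012, 0, 0, 0, 0, 0, 1]
    - [0.0018, 0, 0, 0, 0, 0, 1]
    - [0.0024, 0, 0, 0, 0, 0, 1]
    - [0.0028, 0, 0, 0, 0, 0, 1]
    - [0.0028, 0, 0, 0, 0, 0, 1]
    - [0.0028, 0, 0, 0, 0, 0, 1]

```text
time_s: 13.78
ee_pos: [0.5249, -0.2113, 0.1359]
eef_rot: [1.289, 1.155, -1.292]
wrist_force: [0.1, 1.2, -1.8]
gripper_width: 0.0024
```

>>> send_rows:
  deltas:
    - [0.0005, 0, 0, 0, 0, 0, 1]
    - [0.001, 0, 0, 0, 0, 0, 1]
    - [0.001, 0, 0, 0, 0, 0, 1]
    - [0.001, 0, 0, 0, 0, 0, 1]

```text
time_s: 14.12
ee_pos: [0.5254, -0.2116, 0.1358]
eef_rot: [1.29, 1.154, -1.292]
wrist_force: [-1.0, 0.6, 5.5]
gripper_width: 0.0025
```

>>> send_rows:
  deltas:
    - [-0.0006, 0, 0, 0, 0, 0, 1]
    - [-0.0006, 0, 0, 0, 0, 0, 0.95]
    - [-0.0006, 0, 0, 0, 0, 0, 0.92]
    - [-0.0006, 0, 0, 0, 0, 0, 0.88]
    - [-0.0006, 0, 0, 0, 0, 0, 0.84]
    - [-0.0006, 0, 0, 0, 0, 0, 0.8]
    - [-0.0006, 0, 0, 0, 0, 0, 0.75]
    - [-0.0006, 0, 0, 0, 0, 0, 0.7]
    - [-0.0006, 0, 0, 0, 0, 0, 0.6]
    - [-0.0006, 0, 0, 0, 0, 0, 0.5]
    - [-0.0006, 0, 0, 0, 0, 0, 0.35]
    - [-0.0006, 0, 0, 0, 0, 0, 0.2]
    - [-0.0006, 0, 0, 0, 0, 0, 0]
    - [-0.0006, 0, 0, 0, 0, 0, 0]
    - [-0.0006, 0, 0, 0, 0, 0, 0]
    - [-0.0006, 0, 0, 0, 0, 0, 0]

```text
time_s: 15.45
ee_pos: [0.5249, -0.2113, 0.1355]
eef_rot: [1.289, 1.155, -1.292]
wrist_force: [0.2, 0.9, 0.1]
gripper_width: 0.0853
```

>>> send_rows:
  deltas:
    - [-0.005, 0, 0, 0, 0, 0, 0]
    - [-0.015, 0, 0, 0, 0, 0, 0]
    - [-0.03, 0, 0, 0, 0, 0, 0]
    - [-0.05, 0, 0, 0, 0, 0, 0]
    - [-0.075, 0, 0, 0, 0, 0, 0]
    - [-0.1, 0, 0, 0, 0, 0, 0]
    - [-0.125, 0, 0, 0, 0, 0, 0]
    - [-0.14, 0, 0, 0, 0, 0, 0]
    - [-0.14, 0, -0.03, 0, 0, 0, 0]
    - [-0.14, 0, -0.06, 0, 0, 0, 0]
    - [-0.14, 0, -0.09, 0, 0, 0, 0]
    - [-0.14, 0, -0.1, 0, 0, 0, 0]
    - [-0.14, 0, -0.1, 0, 0, 0, 0]
    - [-0.14, 0, -0.1, 0, 0, 0, 0]

```text
time_s: 16.62
ee_pos: [0.5363, -0.1123, 0.2761]
eef_rot: [1.288, 1.154, -1.292]
wrist_force: [0.1, -0.1, 0.2]
gripper_width: 0.0857
```

```bash
python3 - <<'E'
from h import *
s=bot.read_state();print({a:np.round(s[a],4).tolist() for a in ("time_s","ee_pos","wrist_force","moment","gripper_width")})
im=bot.get_image("wrist")[:,:,::-1]; a=cv2.resize(im[110:310,160:360],None,fx=2,fy=2,interpolation=cv2.INTER_CUBIC)
b=cv2.resize(bot.get_image("scene")[160:260,170:355,::-1],None,fx=4,fy=4,interpolation=cv2.INTER_CUBIC)[:,:390]
cv2.imwrite("pics/f.png",np.hstack([a,b]))
E
```

```text
{'time_s': 16.6167, 'ee_pos': [0.5363, -0.1123, 0.2761], 'wrist_force': [0.1323, -0.0623, 0.2428], 'moment': [-0.0491, -0.0018, -0.0171], 'gripper_width': 0.0857}
```

View pics/f.png

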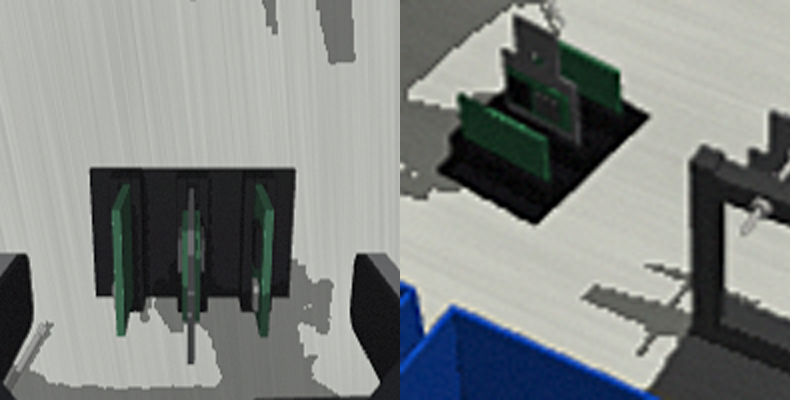

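The carrier stands upright in the middle slot at column 191 (left panel), midway between the two boards. The blank is still on its peg and the gripper is clear. I'm handing the job in.

```bash
python3 -c "
from plant import bot
print(bot.job_done())"
```

```text
the job is handed in; nothing more can be done
None
```

The module carrier is off its hook and standing upright in the rack's middle slot. The gripper has let go and backed clear, and I handed the job in at about 17 s of the 64 s allowed.

- **Unhooking:** I gripped the tab of the large carrier on the left peg and raised it about 4 mm so the peg ran mid-hole. I then slid it to the bend and followed the upturned end, seen at about 32°, over the tip. The force readings taken along the way stayed under about 2 N.
- **Placing:** I lowered it into the slot until it touched the floor, which read 5.5 N at a tool height of 0.1358 m; I expected about 0.1356 m. I eased off slightly before opening the gripper.
- **Last checks:** The final pictures show the carrier upright in the middle slot, with both boards in theirs, the blank still on its peg and the gripper free. The wrist force was near zero. I did not check the other bystanders after the job.
- **Disagreements:** The gripper read 2.1–2.7 mm on the 4 mm plate, but the pictures showed a firm hold. My first rack estimate took its outline at 30 mm height and gave a width of 151 mm. Taken at the 6 mm base plate it gave 160 mm, and the wrist and top cameras then agreed to about 1.5 mm.

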